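# Seat a measuring microphone in its V cradle

## Robot

A 6-joint arm with a two-finger parallel gripper is mounted at the origin on the work surface. World frame = base frame: x ahead of the robot, y to its left, z up, the work surface at z = 0. Lengths are in m, angles in rad, forces in N, time in s.
With the tool pointing down it reaches from about 0.4 to 0.825 m from the base axis. Payload 7 kg.
Tool frame: the origin (TCP) lies midway between the tips of the shut fingers; the grasp point (between the pads) lies 19 mm behind it; x points along the fingers, y is the direction in which the jaws open and shut, and the axes are right-handed (so a half turn about x gives the same grasp; the last joint's range is limited). The gripper opens to 85 mm and grips with 20 to 120 N. Pads are 22 mm wide; open, the fingers measure 114 mm over their backs; the gripper's body (76 mm by 85 mm) begins 54 mm behind the grasp point. The pads swing forward as they close: fully open they stand 13 mm farther back than shut.
Start: joints at [1.411, 0.359, 0.012, 0, -1.224, -0.288], TCP at [0.292, 0.608, 0.231] pointing down, gripper open.
Joint ranges: [-3.07, 3.07], [-1.43, 2.12], [-1.02, 1.25], [-3.03, 1.67], [-3.05, -0], [-3.03, 3.03]. Speed limits (rad/s): [2.39, 2.39, 3.01, 3.14, 3.14, 3.14].

## Interface

Orientations are given as a unit quaternion [x, y, z, w].
In Python, from rig import env gives the robot as it stands. The module is installed in compiled form; this text tells all that it offers.
- The arm moves only by the tool move_arm, never from a script. Its argument "plan" is one flat list of numbers, 5 for each row, row after row: the finger opening in mm, from 0 to 85.4, then the shift along the world's x, y, z scaled (see below), then the turn about the world's z scaled (see below). In form: [grip, tx, ty, tz, roll, grip, tx, ty, tz, roll, ...]. A call has 1 to 12 rows; each row shifts and turns the commanded pose from where the row before left it; what a row does not reach is not made up. The controller multiplies each number of a shift by 40 mm and each number of a turn by 8 degrees. A row lasts 1/10 s, in which the tool goes at most 50 mm and 8.59 degrees, less where a joint would pass 70% of its speed; a pose out of reach is approached as far as the arm can. A call with a number of a shift or a turn outside -1 to 1 is refused whole. A call with a gripper value outside its range is refused whole. The fingers move at their own pace and stop on an object; the grip force is fixed at half the most. Time passes only in rows, so rows that do not move let the fingers close. It gives the time, the measured TCP pose, the force and the opening at its end, in the units of the state.
- env.get_obs(): the state, without advancing time (a new reading comes with each control period).
- env.grab_frame(name): name is "scene" or "top" or "wrist"; returns the picture (400x640x3 uint8, red, green, blue); there is no depth.
- env.camera_model(name): a dict with "camera_matrix" (3x3 intrinsics, pixels), "T" (4x4, takes a point from camera to world coordinates). Camera axes: x right, y down, z forward; pixel columns grow to the right and rows downward; lengths in m; the calibration is good to about 2 mm. A picture is of the moment at which its call begins: read the wrist's pose just before it. camera_model takes no time and is no camera call; for the wrist camera it gives the pose at the moment of the call.
- env.hand_in(): hands the job in, once; it reports no verdict.
The state is a dict: "t": time; "qpos": joint angles; "joint_velocities": joint speeds; "tau": joint torques, N m; "eef_pos": TCP position; "eef_rot": TCP orientation; "ft_force": force on the tool from outside, world axes, zero at the start; "ft_torque": the same for the moment, N m; "finger_gap": finger opening in m.
Only numpy, scipy, OpenCV 4.12 (cv2) and the standard library are available. Lean on these libraries where they do the work, as an engineer would, in place of code of your own. Each camera call takes 0.05 s, during which the arm holds its last target. There are 200 camera calls.

## Task

Take the measuring microphone off its wooden rest and lay it in the metal V cradle with its nose towards the stop screw. Slide it forward under the spring roller until the nose bears on the stop screw, hold it pressed there with about 8 N for half a second (never more than 15 N on the screw: the nose is delicate), then let go and back off, leaving it lying straight on both flanks and touching the stop. Leave the bottle, the white ring and the speaker driver where they are.

Things in the scene. Friction and masses are not known exactly. Their poses are not given: they have to be found in the camera images.
- mic_center (a point): Centre of the measuring microphone: a steel rod, 24 mm diameter, 164 mm long, 0.13 to 0.24 kg, lying level. The point is on its axis, half-way along, where it balances. Its x axis points along the rod to the nose (dark, tapering over the last 14 mm to 15 mm diameter, flat end face); the tail is a plain flat face of the full 24 mm.
- mic_nose (a point): Middle of the nose's flat end face, 82 mm from the centre along the rod's +x.
- mic_tail (a point): Middle of the flat tail face, 82 mm from the centre along the rod's -x.
- mic: The whole microphone; origin and axes as mic_center.
- rest: Fixed dark wooden rest under the microphone at the start: base plate 150 x 60 x 10 mm, with two notched uprights 14 mm thick at x = +-60 mm, 40 mm high. Origin: centre of its underside; x along the microphone. The microphone's axis lies 45 mm above the table; between the uprights there is free room 35 mm deep below the axis.
- cradle: Fixed aluminium V cradle, base plate 235 x 80 x 12 mm. Origin on its underside; x is the direction in which the microphone is slid home (to the stop). Two saddles with polished 90 degree V grooves, 40 mm high, 42 mm wide: rear x = -78 to -64 mm, front x = 15 to 55 mm; the gap between is open down to the base plate, 33 mm below the seated axis.
- roller_point (a point): Point on the seated axis under the spring roller, at cradle x = 47 mm. A gantry (70 mm wide, 14 mm thick, top 88 mm above the underside) carries the 12 mm rubber roller. Lay the nose behind it (cradle x below 37 mm); pushed on, the taper lifts the roller (a bump of 3 to 9 N until the nose is at x = 64 mm), which then presses the rod down with about 3 N; sliding on takes 1 to 4 N.
- cradle_axis (a point): Point on the seated microphone's axis above the cradle's origin (45 mm above the underside); axes as the cradle's.
- flank_left: Left (+y) flanks of both V grooves, part of the cradle; origin and axes as the cradle's.
- flank_right: Right (-y) flanks of both V grooves, part of the cradle; origin and axes as the cradle's.
- stop: Fixed dark bracket at the end of the cradle with the stop screw (12 mm diameter steel, on the seated axis). Origin: bottom centre of the bracket's near face, at cradle x = 104 mm; x as the cradle's. The screw sticks out of that face towards the microphone by 18 to 36 mm, set differently each time and not measured, so its rigid tip is at cradle x = 68 to 86 mm and must be found by feel.
- glue: Bystander: small amber bottle with yellow cap, 38 mm diameter, 85 mm high; origin under it.
- cushion_ring: Bystander: white plastic ring 90 mm across, 16 mm high; origin under its centre.
- driver: Bystander: black loudspeaker driver, a disc 48 mm across, 17 mm high; origin under its centre.
Mind the look-alikes: they are no part of the job. Of the things that look like the mic, the smallest one is meant.

How it is judged:
By the outcome, as a careful person would: the job done as asked, in the order asked, and still so for the second after the job is handed in, with the robot touching nothing.
It also fails if it takes over 69 s, if anything falls off the work surface, if the arm or the gripper's body presses on something with over 40 N, if the wrist force passes 120 N, or if a joint passes its speed limit or range.

## Working session

There is one attempt and no reset: what is moved stays moved. The work goes in short steps, Python scripts to look and compute and a tool call to move; the robot and the scene stay as the last step left them, time stands still between calls to the robot, and variables do not carry over. Pictures are saved under pics/ and viewed, about 8 in all and at most 12, crops included, and the job is handed in when it is done.

Besides the shell and the picture viewer there is one more tool, called after ">>>" as name(argument=value, ...), one argument or row to a line, values as JSON. move_arm: Moves the arm, as the interface text tells. Shifts and turns lie within -1 to 1; 1 stands for 40 mm of shift or 8 degrees of turn. Its arguments: {"type":"object","properties":{"plan":{"type":"array"}},"required":["plan"]}

```bash
mkdir -p pics; python3 - <<'E'
from rig import env
import cv2,numpy as np
o=env.get_obs();print({k:np.round(v,3) for k,v in o.items()})
for n in("scene","top"):
    f=env.grab_frame(n);cv2.imwrite(f"pics/{n}0.png",f[:,:,::-1])
    m=env.camera_model(n);print(n,np.round(m["camera_matrix"],1).tolist(),np.round(m["T"],4).tolist())
E
```

```text
{'t': np.float64(0.0), 'qpos': array([ 1.411,  0.359,  0.011, -0.   , -1.224, -0.288]), 'joint_velocities': array([ 0.001,  0.001, -0.   , -0.001, -0.001,  0.   ]), 'tau': array([ 1.0000e-03, -5.8332e+01,  2.9342e+01,  6.9360e+00, -6.0000e-03,
        0.0000e+00]), 'eef_pos': array([0.292, 0.608, 0.23 ]), 'eef_rot': array([-0.689,  0.158,  0.69 ,  0.156]), 'ft_force': array([ 1.267,  0.147, -0.643]), 'ft_torque': array([-0.014,  0.031,  0.01 ]), 'finger_gap': np.float64(0.086)}
scene [[493.0, 0.0, 312.4], [0.0, 493.0, 203.1], [0.0, 0.0, 1.0]] [[0.8263, 0.4313, -0.3623, 1.0638], [0.563, -0.614, 0.5532, -0.7702], [0.0161, -0.6611, -0.7502, 1.0816], [0.0, 0.0, 0.0, 1.0]]
top [[475.8, 0.0, 325.2], [0.0, 475.8, 195.1], [0.0, 0.0, 1.0]] [[-0.0239, -0.9818, 0.1884, 0.3375], [-0.9997, 0.0244, 0.0002, 0.013], [-0.0048, -0.1883, -0.9821, 1.2461], [0.0, 0.0, 0.0, 1.0]]
```

View pics/top0.png

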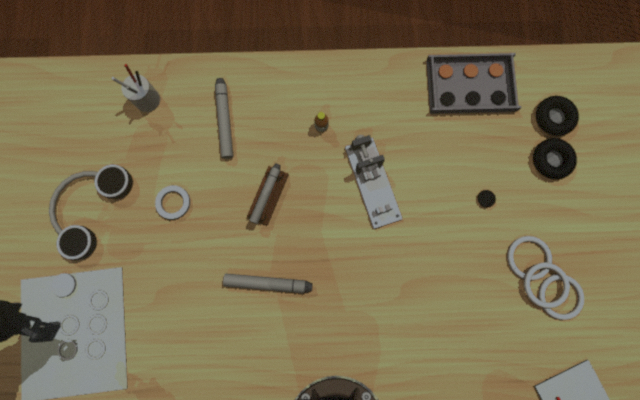

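View pics/scene0.png

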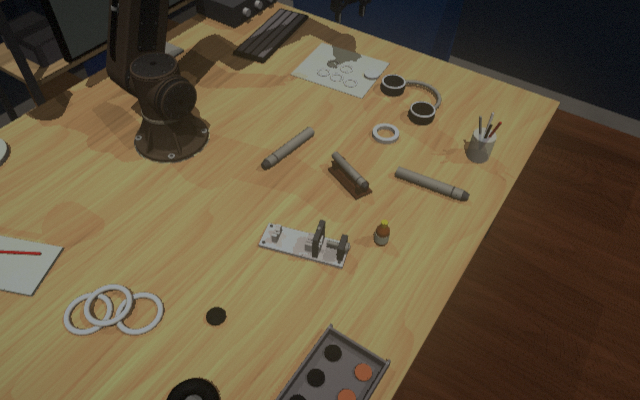

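The top picture shows the mic on its rest around (267,194), nose dark end at about (277,167). The cradle runs from its rear at (388,222) to the stop at (360,142). The bottle is at (321,122), the ring at (172,203) and the driver at (487,199). The two loose rods are look-alikes.

```bash
cat >h.py <<'E'
import numpy as np,cv2
def bp(m,px,z):
    K=np.array(m["camera_matrix"]);T=np.array(m["T"])
    d=T[:3,:3]@np.linalg.solve(K,[px[0],px[1],1.]);o=T[:3,3]
    return o+d*(z-o[2])/d[2]
def proj(m,P):
    T=np.linalg.inv(np.array(m["T"]));p=(T[:3,:3]@np.atleast_2d(P).T+T[:3,3:])
    p=np.array(m["camera_matrix"])@p;return (p[:2]/p[2]).T
E
python3 - <<'E'
from rig import env
from h import *
m=env.camera_model("top")
for n,p,z in[("tail",(257,221),.045),("nose",(277,166),.045),("crad c1",(375,227),.012),("c2",(402,216),.012),("c3",(346,148),.012),("c4",(369,139),.012)]:print(n,bp(m,p,z).round(4))
f=cv2.imread("pics/top0.png")[120:240,235:415]
cv2.imwrite("pics/topc.png",cv2.resize(f,None,fx=4.4,fy=4.4,interpolation=cv2.INTER_CUBIC))
E
```

```text
tail [0.5052 0.1884 0.045 ]
nose [0.6482 0.1368 0.045 ]
crad c1 [ 0.4865 -0.1145  0.012 ]
c2 [ 0.5137 -0.1864  0.012 ]
c3 [ 0.702  -0.0458  0.012 ]
c4 [ 0.7256 -0.1087  0.012 ]
```

View pics/topc.png

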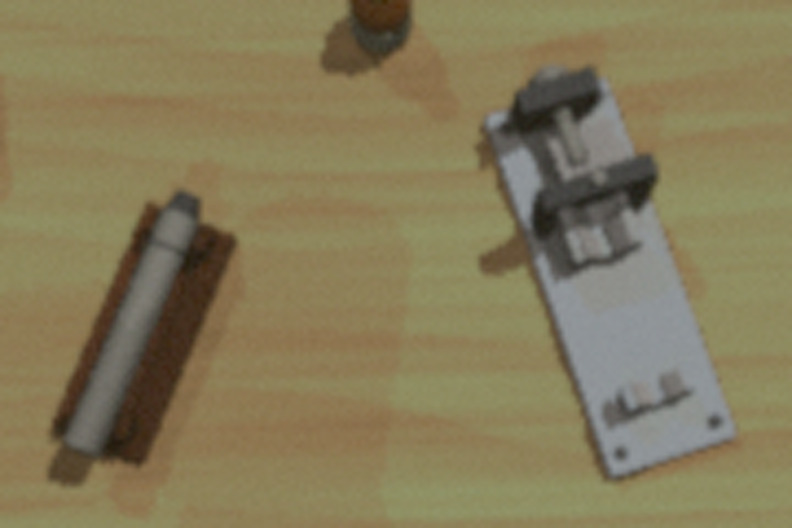

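The crop shows the mic tail at full-frame pixel (254,221) and the nose at (277,165). The cradle's plate is clear, with its stop end up. Next I work out the approach.

```bash
python3 - <<'E'
from rig import env
from h import *
from scipy.spatial.transform import Rotation as R
m=env.camera_model("top");o=env.get_obs()
c=lambda x,y:(235+x/4.4,120+y/4.4)
t=bp(m,c(82,448),.045);n=bp(m,c(187,194),.05)
print("mic",t.round(4),n.round(4),np.linalg.norm(t-n),((t+n)/2).round(4),np.degrees(np.arctan2(*(n-t)[1::-1])))
C=[bp(m,c(*p),.012) for p in((617,478),(735,437),(487,118),(607,78))]
C=np.array(C);print(C.round(4),np.linalg.norm(C[0]-C[2]),np.linalg.norm(C[0]-C[1]))
d=C[2]-C[0];print("cradle ctr",C.mean(0),np.degrees(np.arctan2(d[1],d[0])))
M=R.from_quat(o["eef_rot"]).as_matrix();print(M.round(3),"yaw of tool y",np.degrees(np.arctan2(M[1,1],M[0,1])))
w=env.camera_model("wrist");print(np.round(w["camera_matrix"],1).tolist(),(M.T@w["T"][:3,:3]).round(3).tolist(),(M.T@(w["T"][:3,3]-o["eef_pos"])).round(3))
E
```

```text
mic [0.5033 0.1969 0.045 ] [0.652  0.1349 0.05  ] 0.16115555435969772 [0.5777 0.1659 0.0475] -22.641225359815596
[[ 0.4822 -0.1149  0.012 ]
 [ 0.5049 -0.186   0.012 ]
 [ 0.7053 -0.0451  0.012 ]
 [ 0.729  -0.1195  0.012 ]] 0.23379415409958781 0.07464625674414177
cradle ctr [ 0.60535585 -0.11637953  0.012     ] 17.37817820418314
[[-0.001 -0.433 -0.901]
 [-0.002 -0.901  0.433]
 [-1.     0.002 -0.   ]] yaw of tool y -115.66204556041384
[[311.2, 0.0, 316.1], [0.0, 311.2, 196.2], [0.0, 0.0, 1.0]] [[0.001, -0.263, 0.965], [1.0, -0.0, -0.001], [0.0, 0.965, 0.263]] [-0.142  0.001 -0.066]
```

>>> move_arm(
  plan=[85,0.65,-1,0,0.2,85,0.65,-1,0,0.2,85,0.65,-1,0,0,85,0.65,-1,0,0,85,0.65,-1,0,0,85,0.65,-1,0,0,85,0.65,-1,0,0,85,0.65,-1,0,0,85,0.65,-1,0,0,85,0.65,-1,0,0,85,0.65,-1,0,0,85,0,0,0,0],
)

```text
t: 1.3
eef_pos: [0.5801, 0.1639, 0.2305]
eef_rot: [-0.693, 0.14, 0.693, 0.139]
ft_force: [-0.6, 0.9, -0.6]
finger_gap: 0.0848
```

```bash
python3 - <<'E'
from rig import env
import cv2,numpy as np,pickle
o=env.get_obs();m=env.camera_model("wrist");f=env.grab_frame("wrist")
cv2.imwrite("pics/w1.png",f[:,:,::-1]);pickle.dump((o,m),open("w1.pkl","wb"))
print(o["eef_pos"].round(4),o["eef_rot"].round(4),o["ft_force"].round(2))
E
```

```text
[0.5801 0.1639 0.2305] [-0.693   0.1399  0.6935  0.1389] [-0.62  0.87 -0.6 ]
```

View pics/w1.png

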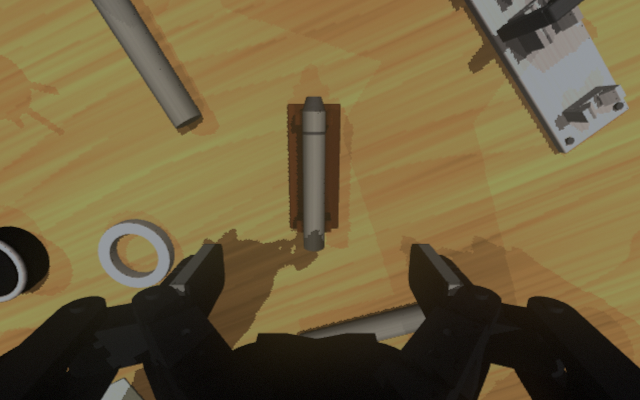

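The mic is vertical in the wrist view, nose tip (314,97) and tail end about (314,249). The ring is well to the left, and the cradle's rear is at top right.

```bash
python3 - <<'E'
from h import *
import pickle
o,m=pickle.load(open("w1.pkl","rb"))
n=bp(m,(314,97),.0525)
for r in(246,249):
  t=bp(m,(314,r),.055);print(t.round(4),n.round(4),np.linalg.norm((t-n)[:2]),((t+n)/2).round(4),np.degrees(np.arctan2(*(n-t)[1::-1])))
for r in(140,230):
  a,b=[bp(m,(x,r),.047) for x in (304,325)];print(r,((a+b)/2).round(4),np.linalg.norm(a-b))
E
```

```text
[0.5092 0.1954 0.055 ] [0.6542 0.1342 0.0525] 0.15741521438682182 [0.5817 0.1648 0.0537] -22.861137856525776
[0.5059 0.1968 0.055 ] [0.6542 0.1342 0.0525] 0.16102541126536626 [0.5801 0.1655 0.0538] -22.861257210195493
140 [0.6152 0.1502 0.047 ] 0.021722534477489498
230 [0.5235 0.1888 0.047 ] 0.023490114852448736
```

>>> move_arm(
  plan=[85,-0.03,0.04,-1,0,85,0,0,-1,0,85,0,0,-1,0,85,0,0,-1,0,85,0,0,-0.7,0,85,0,0,-0.46,0,85,0,0,0,0,0,0,0,0,0,0,0,0,0,0,0,0,0,0,0,0,0,0,0,0,0,0,0,0,0,0],
)

```text
invalid input
```

>>> move_arm(
  plan=[85,-0.03,0.04,-1,0,85,0,0,-1,0,85,0,0,-1,0,85,0,0,-1,0,85,0,0,-0.7,0,85,0,0,-0.46,0,85,0,0,0,0,0,0,0,0,0,0,0,0,0,0,0,0,0,0,0,0,0,0,0,0],
)

```text
t: 2.45
eef_pos: [0.5775, 0.1703, 0.0261]
eef_rot: [0.694, -0.137, -0.693, -0.138]
ft_force: [-3.6, -8.3, 6.7]
finger_gap: 0.0278
```

>>> move_arm(
  plan=[0,0,0,0,0,0,0,0,0,0,0,0,0,0,0],
)

```text
t: 2.75
eef_pos: [0.5766, 0.1683, 0.0262]
eef_rot: [-0.693, 0.138, 0.694, 0.137]
ft_force: [-2.6, -7.3, 8.6]
finger_gap: 0.0225
```

```bash
python3 - <<'E'
from rig import env
import cv2,numpy as np
o=env.get_obs();f=env.grab_frame("wrist");g=env.grab_frame("scene")[130:230,290:400]
cv2.imwrite("pics/w2.png",np.hstack([f,cv2.resize(g,(160*2-10,282))[:,:].copy() if 0 else cv2.copyMakeBorder(cv2.resize(g,(160,145)),0,255,0,0,0)])[:,:,::-1])
print(o["eef_pos"].round(4),o["ft_force"].round(2),o["ft_torque"].round(3),o["finger_gap"],np.round(o["tau"],2),o["qpos"].round(4))
E
```

```text
[0.5766 0.1683 0.0262] [-2.58 -7.29  8.58] [-2.632  1.071  0.088] 0.02246921533891811 [  3.56 -51.81  22.6    3.53   2.37  -0.12] [ 0.6097  0.4426 -0.3905  0.0015 -0.7393  0.568 ]
```

View pics/w2.png

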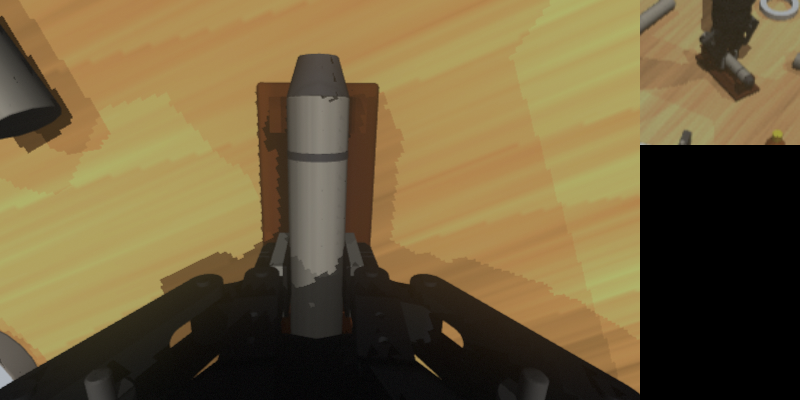

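The wrist view shows the mic centred between the pads, its body spanning x 288 to 348 and its nose at row 55. The grip looks good, so I lift.

>>> move_arm(
  plan=[0,0,0,0.3,0,0,0,0,0.7,0,0,0,0,1,0,0,0,0,1,0,0,0,0,0,0,0,0,0,0,0],
)

```text
t: 3.45
eef_pos: [0.5775, 0.1706, 0.1468]
eef_rot: [0.694, -0.137, -0.693, -0.139]
ft_force: [-0.4, -0.4, -2.6]
finger_gap: 0.0225
```

>>> move_arm(
  plan=[0,0,-0.5,0.6,0.5,0,-0.07,-0.9,0.6,0.5,0,-0.07,-0.9,0,0.5,0,-0.07,-0.9,0,0.5,0,-0.07,-0.9,0,0.5,0,-0.07,-0.9,0,0.5,0,-0.07,-0.9,0,0.5,0,-0.07,-0.9,0,0.5,0,-0.05,-0.76,0,0.5,0,0,0,0,0.5,0,0,0,0,0,0,0,0,0,0],
)

```text
t: 4.65
eef_pos: [0.555, -0.1322, 0.192]
eef_rot: [-0.698, -0.107, 0.699, -0.107]
ft_force: [-1.3, -0.3, -2.0]
finger_gap: 0.0223
```

```bash
python3 - <<'E'
from rig import env
import cv2,numpy as np,pickle
o=env.get_obs();m=env.camera_model("wrist");f=env.grab_frame("wrist")
cv2.imwrite("pics/w3.png",f[:,:,::-1]);pickle.dump((o,m),open("w3.pkl","wb"))
print(o["eef_pos"].round(4),o["eef_rot"].round(4),o["ft_force"].round(2))
E
```

```text
[ 0.555  -0.1322  0.192 ] [-0.6984 -0.1072  0.6995 -0.1069] [-1.28 -0.28 -1.96]
```

View pics/w3.png

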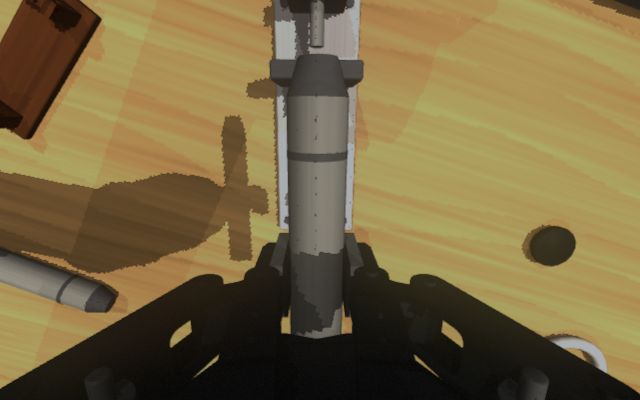

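The held mic covers the cradle, with its nose tip at (319,55). The gantry bar spans (271,61) to (363,61), the screw tip is at about (317,46), and the plate edges run (278,228)–(277,100) on the left and (352,228)–(358,100) on the right.

```bash
python3 - <<'E'
from h import *
import pickle
from scipy.spatial.transform import Rotation as R
o,m=pickle.load(open("w3.pkl","rb"))
f=cv2.imread("pics/w3.png");g=cv2.resize(f[0:240,240:400],None,fx=2.5,fy=2.5,interpolation=cv2.INTER_CUBIC)
t=cv2.imread("pics/topc.png")[50:490,460:760]
h=np.zeros((600,800,3),np.uint8);h[:600,:400]=g;h[:586,400:800]=cv2.resize(t,(400,586));h=np.clip(h*1.6,0,255).astype(np.uint8)
cv2.imwrite("pics/w3c.png",h)
M=R.from_quat(o["eef_rot"]).as_matrix()
y=M[:,1];print("tool y yaw",np.degrees(np.arctan2(y[1],y[0])),M[:,0].round(3))
def tl(p):return (M.T@(p-o["eef_pos"])).round(4)
n=bp(m,(319,55),.192+.019+.0075-.002);print("nose tool",tl(n),n)
a,b=[bp(m,(x,120),.213) for x in(288,349)];print("width",np.linalg.norm(a-b),tl((a+b)/2))
L=[bp(m,p,.012) for p in((278,228),(277,100),(352,228),(358,100))]
for i,j in((0,1),(2,3)):
  d=L[j]-L[i];print("edge",np.degrees(np.arctan2(d[1],d[0])),tl(L[i]),L[i].round(4),L[j].round(4))
a,b=bp(m,(271,61),.088),bp(m,(363,61),.088);print("gantry",a.round(4),b.round(4),np.linalg.norm(a-b))
s=bp(m,(317,46),.049);print("screw",s.round(4),tl(s))
E
```

```text
tool y yaw -72.58522571741253 [-0.002  0.    -1.   ]
nose tool [-0.0246  0.0014 -0.0849] [ 0.63647856 -0.10811034  0.2165    ]
width 0.023085302431276194 [-0.0211  0.0013 -0.0628]
edge 15.957491178435022 [ 0.1801 -0.0418  0.0582] [ 0.4866 -0.1096  0.012 ] [ 0.6166 -0.0725  0.012 ]
edge 16.6161805098162 [0.1801 0.0399 0.0582] [ 0.5111 -0.1876  0.012 ] [ 0.6406 -0.149   0.012 ]
gantry [ 0.642  -0.0705  0.088 ] [ 0.6622 -0.1349  0.088 ] 0.06744521829573287
screw [ 0.6686 -0.0976  0.049 ] [ 0.1428  0.0011 -0.119 ]
```

View pics/w3c.png

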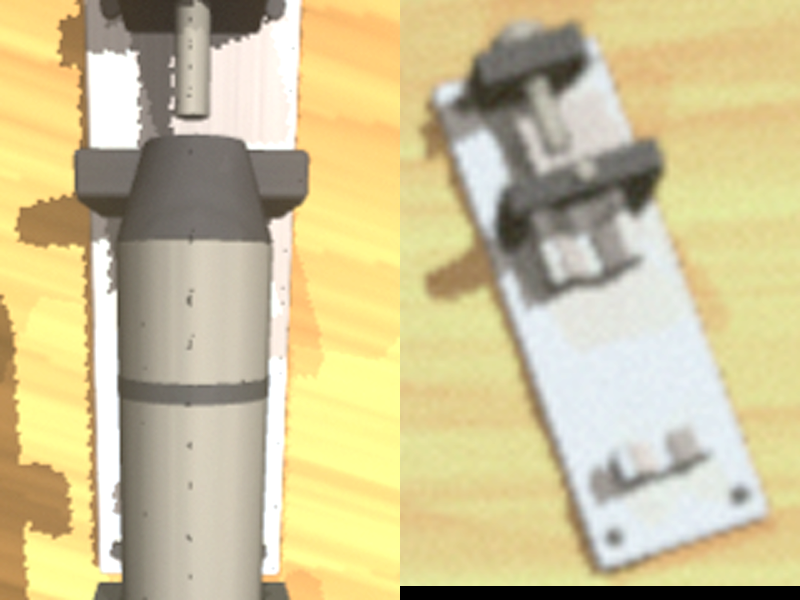

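```bash
python3 - <<'E'
from h import *
from rig import env
m=env.camera_model("top");c=lambda x,y:(235+x/4.4,120+y/4.4)
u=np.array([.9544,.2985,0])
for n,p,z,x in[("gantry top ctr",(600,178),.088,47),("plate rear mid",(676,457.5),.012,-107),("plate front mid",(547,98),.012,128),("rear saddle",(645,395),.038,-71),("front saddle rear end mid",(600,262),.04,15),("bracket",(556,92),.06,110),("screw tip",(576,162),.05,0)]:
  P=bp(m,c(*p),z);print(n,P.round(4),"along",((P-[.555,-.1322,0])@u).round(4),"origin@TCP", (x/1000-(P-[.555,-.1322,0])@u).round(4),"lat",((P-[.555,-.1322,0])@[-u[1],u[0],0]).round(4))
E
```

```text
gantry top ctr [ 0.6455 -0.1048  0.088 ] along 0.0945 origin@TCP -0.0475 lat -0.0009
plate rear mid [ 0.4936 -0.1504  0.012 ] along -0.0641 origin@TCP -0.0429 lat 0.001
plate front mid [ 0.7171 -0.0822  0.012 ] along 0.1696 origin@TCP -0.0416 lat -0.0007
rear saddle [ 0.5274 -0.1307  0.038 ] along -0.0259 origin@TCP -0.0451 lat 0.0097
front saddle rear end mid [ 0.6071 -0.1076  0.04  ] along 0.0571 origin@TCP -0.0421 lat 0.008
bracket [ 0.7059 -0.084   0.06  ] along 0.1584 origin@TCP -0.0484 lat 0.001
screw tip [ 0.6657 -0.095   0.05  ] along 0.1168 origin@TCP -0.1168 lat 0.0025
```

>>> move_arm(
  plan=[0,-0.07,-0.02,-0.5,0,0,0,0,-0.9,0,0,0,0,-0.9,0,0,0,0,-0.6,0,0,0,0,-0.4,0,0,0,0,0,0,0,0,0,0,0],
)

```text
t: 5.4
eef_pos: [0.5529, -0.1326, 0.0611]
eef_rot: [-0.699, -0.108, 0.699, -0.108]
ft_force: [0.1, 0.1, -1.3]
finger_gap: 0.0226
```

```bash
python3 - <<'E'
from rig import env
import cv2,numpy as np,pickle
o=env.get_obs();m=env.camera_model("wrist");f=env.grab_frame("wrist")
pickle.dump((o,m),open("w4.pkl","wb"));cv2.imwrite("pics/w4full.png",f[:,:,::-1])
g=np.clip(cv2.resize(f[0:260,190:450],(598,598),interpolation=cv2.INTER_CUBIC)*1.5,0,255)
cv2.imwrite("pics/w4.png",g[:,:,::-1])
print(o["eef_pos"].round(4),o["eef_rot"].round(4),o["ft_force"].round(2))
E
```

```text
[ 0.5529 -0.1326  0.0611] [-0.6987 -0.1079  0.699  -0.1081] [ 0.15  0.07 -1.3 ][ WARN:0@0.786] global loadsave.cpp:1063 imwrite_ Unsupported depth image for selected encoder is fallbacked to CV_8U.
```

View pics/w4.png

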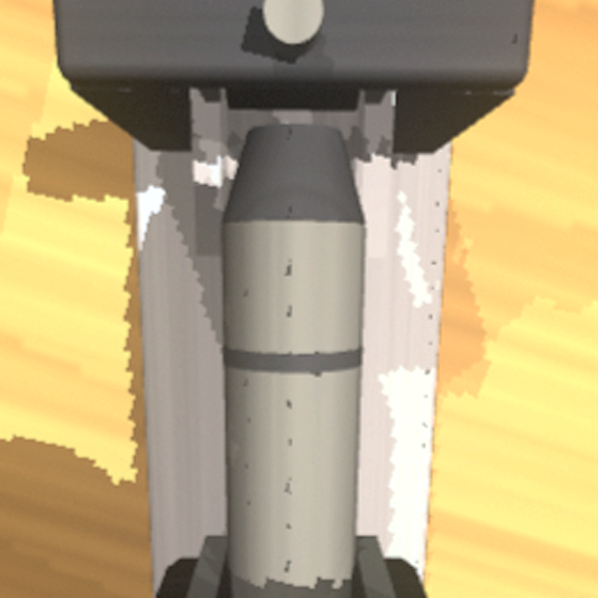

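The close crop shows the mic centred on the gantry and saddle (columns 292 against 293). The nose face is at full-frame row 55 and the gantry's rear top edge at about row 33. That puts the nose near cradle x = 34 mm, so I lower with a 1 mm forward shift.

>>> move_arm(
  plan=[0,0.024,0.008,-0.2,0,0,0,0,-0.3,0,0,0,0,-0.15,0,0,0,0,-0.1,0,0,0,0,-0.06,0,0,0,0,0,0],
)

```text
t: 6.05
eef_pos: [0.5535, -0.1329, 0.0281]
eef_rot: [-0.699, -0.108, 0.699, -0.108]
ft_force: [-0.1, 0.1, -2.8]
finger_gap: 0.0224
```

>>> move_arm(
  plan=[0,0,0,-0.025,0,0,0,0,0,0],
)

```text
t: 6.25
eef_pos: [0.5538, -0.1329, 0.0276]
eef_rot: [0.699, 0.108, -0.699, 0.108]
ft_force: [0.8, -0.2, -1.1]
finger_gap: 0.022
```

>>> move_arm(
  plan=[0,0,0,-0.025,0,0,0,0,0,0],
)

```text
t: 6.45
eef_pos: [0.5539, -0.1326, 0.0271]
eef_rot: [0.699, 0.108, -0.699, 0.108]
ft_force: [-1.4, 2.6, 2.9]
finger_gap: 0.0223
```

>>> move_arm(
  plan=[0,0,0,-0.02,0,0,0,0,0,0],
)

```text
t: 6.65
eef_pos: [0.554, -0.1323, 0.0267]
eef_rot: [0.699, 0.108, -0.698, 0.108]
ft_force: [-3.8, 5.7, 9.7]
finger_gap: 0.0223
```

>>> move_arm(
  plan=[0,-0.01,0.03,0.01,0,40,0,0,0,0,50,0,0,0,0,60,0,0,0,0,60,0,0,0,0,60,0,0,0,0],
)

```text
t: 7.25
eef_pos: [0.5532, -0.1317, 0.026]
eef_rot: [-0.699, -0.108, 0.699, -0.108]
ft_force: [-0.6, 1.0, -0.6]
finger_gap: 0.06
```

>>> move_arm(
  plan=[60,0,0,0,0,60,0,0,0.3,0,60,0,0,0.7,0,60,0,0,1,0,60,0,0,1,0,60,0,0,0,0],
)

```text
t: 7.85
eef_pos: [0.5568, -0.1319, 0.1531]
eef_rot: [0.702, 0.107, -0.695, 0.109]
ft_force: [0.2, 0.4, -0.7]
finger_gap: 0.0602
```

```bash
python3 - <<'E'
from rig import env
import cv2,numpy as np,pickle
o=env.get_obs();m=env.camera_model("wrist");f=env.grab_frame("wrist")
pickle.dump((o,m),open("w5.pkl","wb"))
g=np.clip(cv2.resize(f[:,130:530],(590,590),interpolation=cv2.INTER_CUBIC)*1.4,0,255).astype(np.uint8)
cv2.imwrite("pics/w5.png",g[:,:,::-1]);cv2.imwrite("pics/w5full.png",f[:,:,::-1])
print(o["eef_pos"].round(4),o["ft_force"].round(2),o["finger_gap"])
E
```

```text
[ 0.5568 -0.1319  0.1531] [ 0.19  0.43 -0.68] 0.06021248787898069
```

View pics/w5.png

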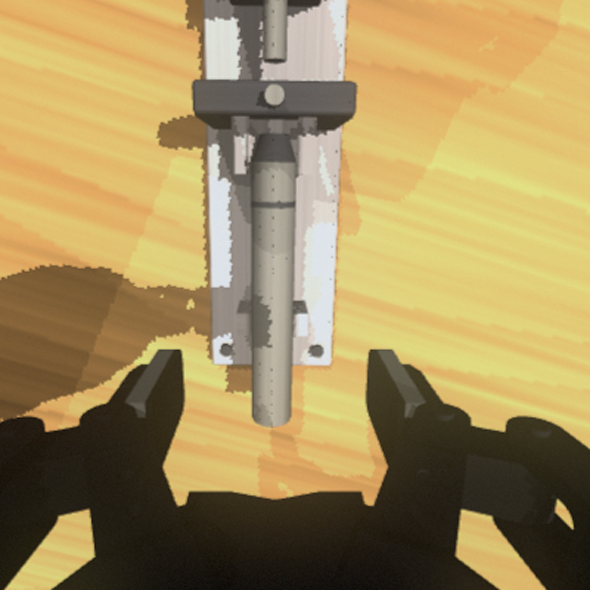

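The mic lies straight in both saddles behind the gantry. Crop pixels: nose (273,137), tail (271,425), screw tip (274,60).

```bash
python3 - <<'E'
from h import *
import pickle
o,m=pickle.load(open("w5.pkl","rb"));s=590/400
c=lambda x,y:(130+x/s,y/s)
u=np.array([.9544,.2985,0]);v=np.array([-.2985,.9544,0])
for n,p,z in[("nose",(273,137),.0525),("tail",(271,425),.056),("screw",(274,61),.048),("gantry far",(274,80),.088),("gantry near",(274,112),.087),("band",(273,204),.057)]:
  P=bp(m,c(*p),z);d=P-[.555,-.1322,0];print(n,P.round(4),"along",(d@u).round(4),"lat",(d@v).round(4))
P=o["eef_pos"];print("tcp along",(P-[.555,-.1322,0])@u,(P-[.555,-.1322,0])@v)
E
```

```text
nose [ 0.6333 -0.1076  0.0525] along 0.0821 lat 0.0001
tail [ 0.4798 -0.1549  0.056 ] along -0.0786 lat 0.0008
screw [ 0.6678 -0.0972  0.048 ] along 0.1181 lat -0.0003
gantry far [ 0.6529 -0.1018  0.088 ] along 0.1025 lat -0.0002
gantry near [ 0.641  -0.1056  0.087 ] along 0.0901 lat -0.0003
band [ 0.6019 -0.1175  0.057 ] along 0.0491 lat 0.0
tcp along 0.001794955222741377 -0.00024679468974553645
```

>>> move_arm(
  plan=[0,-0.6,-0.19,0,0,0,-0.9,-0.28,0,0,0,-0.7,-0.21,0,0,0,-0.33,-0.1,0,0,0,0,0,-0.7,0,0,0,0,-0.9,0,0,0,0,-0.8,0,0,0,0,-0.5,0,0,0,0,0,0,0,0,0,0,0],
)

```text
t: 8.9
eef_pos: [0.4523, -0.1629, 0.0302]
eef_rot: [-0.698, -0.108, 0.699, -0.108]
ft_force: [0.4, -0.9, 1.2]
finger_gap: -0.0003
```

>>> move_arm(
  plan=[0,0.006,-0.02,0.15,0,0,0.07,0.022,0,0,0,0.07,0.022,0,0,0,0.07,0.022,0,0,0,0.05,0.016,0,0,0,0,0,0,0],
)

```text
t: 9.5
eef_pos: [0.463, -0.1603, 0.0362]
eef_rot: [0.699, 0.108, -0.699, 0.108]
ft_force: [-0.0, 0.7, -1.1]
finger_gap: -0.0
```

>>> move_arm(
  plan=[0,0.036,0.011,0,0,0,0.036,0.011,0,0,0,0.036,0.011,0,0,0,0.036,0.011,0,0,0,0,0,0,0],
)

```text
t: 10.0
eef_pos: [0.4686, -0.1586, 0.036]
eef_rot: [-0.699, -0.108, 0.699, -0.108]
ft_force: [-0.6, -0.7, 0.3]
finger_gap: 0.0002
```

>>> move_arm(
  plan=[0,0.048,0.015,0,0,0,0.048,0.015,0,0,0,0.048,0.015,0,0,0,0,0,0,0],
)

```text
t: 10.4
eef_pos: [0.4745, -0.1567, 0.0361]
eef_rot: [0.699, 0.108, -0.699, 0.108]
ft_force: [2.1, -0.5, -0.2]
finger_gap: 0.0
```

>>> move_arm(
  plan=[0,0.048,0.015,0,0,0,0.048,0.015,0,0,0,0,0,0,0],
)

```text
t: 10.7
eef_pos: [0.4784, -0.1555, 0.0361]
eef_rot: [0.699, 0.108, -0.699, 0.108]
ft_force: [0.1, -0.3, -0.1]
finger_gap: 0.0001
```

>>> move_arm(
  plan=[0,0.048,0.015,0,0,0,0.048,0.015,0,0,0,0,0,0,0],
)

```text
t: 11.0
eef_pos: [0.4823, -0.1543, 0.0361]
eef_rot: [0.699, 0.108, -0.699, 0.108]
ft_force: [0.4, -0.1, -0.2]
finger_gap: -0.0001
```

>>> move_arm(
  plan=[0,0.048,0.015,0,0,0,0.048,0.015,0,0,0,0,0,0,0],
)

```text
t: 11.3
eef_pos: [0.4854, -0.1533, 0.036]
eef_rot: [-0.698, -0.108, 0.699, -0.108]
ft_force: [-2.4, -2.2, 2.0]
finger_gap: -0.0001
```

>>> move_arm(
  plan=[0,0.036,0.011,0,0,0,0.036,0.011,0,0,0,0,0,0,0],
)

```text
t: 11.6
eef_pos: [0.4884, -0.1524, 0.036]
eef_rot: [-0.699, -0.108, 0.699, -0.108]
ft_force: [-3.4, -2.6, 1.4]
finger_gap: -0.0001
```

>>> move_arm(
  plan=[0,0.036,0.011,0,0,0,0.036,0.011,0,0,0,0,0,0,0],
)

```text
t: 11.9
eef_pos: [0.4917, -0.1514, 0.036]
eef_rot: [0.699, 0.108, -0.699, 0.108]
ft_force: [-4.2, -1.4, 2.5]
finger_gap: -0.0001
```

```bash
python3 - <<'E'
from rig import env
import cv2,numpy as np,pickle
o=env.get_obs();m=env.camera_model("wrist");f=env.grab_frame("wrist");t=env.grab_frame("top");s=env.grab_frame("scene")
pickle.dump((o,m),open("w6.pkl","wb"))
a=cv2.resize(f[0:300,180:460],(560,600),interpolation=cv2.INTER_CUBIC)
b=cv2.resize(s[210:275,250:360],(240,142));c=cv2.resize(t[125:235,340:410],(240,377))
g=np.zeros((600,800,3),np.uint8);g[:,:560]=a;g[:142,560:]=b;g[150:527,560:]=c
g=np.clip(g*1.4,0,255).astype(np.uint8)
cv2.imwrite("pics/w6.png",g[:,:,::-1])
print(o["eef_pos"].round(4),o["ft_force"].round(2))
E
```

```text
[ 0.4917 -0.1514  0.036 ] [-4.18 -1.37  2.53]
```

View pics/w6.png

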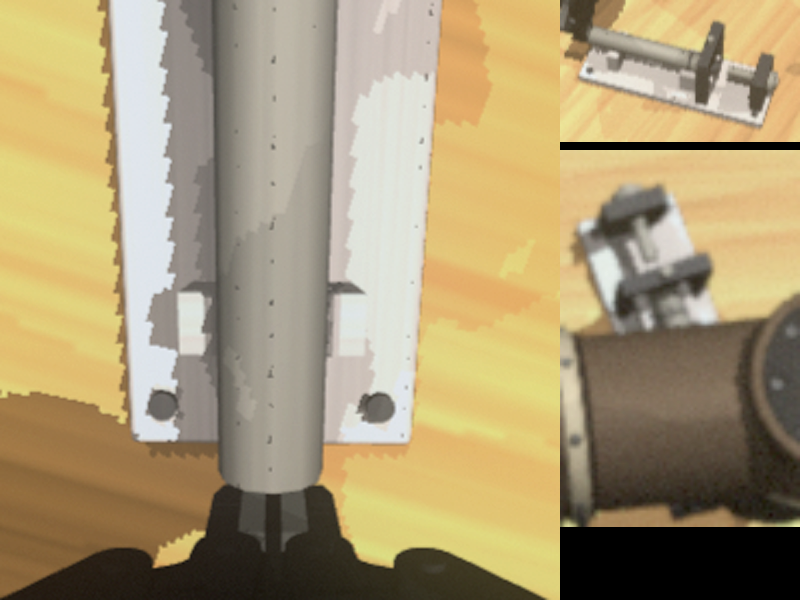

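The picture shows the finger pair against the mic's tail (crop (270,490)), and the rod straight in the rear V. I estimate about 9 mm to the screw.

>>> move_arm(
  plan=[0,0.036,0.011,0,0,0,0.036,0.011,0,0,0,0,0,0,0],
)

```text
t: 12.35
eef_pos: [0.4949, -0.1504, 0.0361]
eef_rot: [0.699, 0.108, -0.699, 0.108]
ft_force: [-0.1, -0.7, -0.7]
finger_gap: 0.0002
```

>>> move_arm(
  plan=[0,0.024,0.0075,0,0,0,0.024,0.0075,0,0,0,0,0,0,0],
)

```text
t: 12.65
eef_pos: [0.4965, -0.1499, 0.0361]
eef_rot: [0.699, 0.108, -0.699, 0.108]
ft_force: [-2.1, -0.6, 0.3]
finger_gap: -0.0
```

>>> move_arm(
  plan=[0,0.024,0.0075,0,0,0,0,0,0,0],
)

```text
t: 12.85
eef_pos: [0.4974, -0.1496, 0.0361]
eef_rot: [0.699, 0.108, -0.699, 0.108]
ft_force: [-1.8, -1.3, -0.0]
finger_gap: 0.0002
```

>>> move_arm(
  plan=[0,0.024,0.0075,0,0,0,0,0,0,0],
)

```text
t: 13.05
eef_pos: [0.4983, -0.1494, 0.0361]
eef_rot: [0.699, 0.108, -0.699, 0.108]
ft_force: [-2.7, -0.9, 0.2]
finger_gap: 0.0002
```

>>> move_arm(
  plan=[0,0.016,0.005,0,0,0,0,0,0,0],
)

```text
t: 13.25
eef_pos: [0.4989, -0.1492, 0.0361]
eef_rot: [0.699, 0.108, -0.699, 0.108]
ft_force: [-2.8, -1.7, 1.1]
finger_gap: -0.0004
```

>>> move_arm(
  plan=[0,0.016,0.005,0,0,0,0,0,0,0],
)

```text
t: 13.45
eef_pos: [0.4996, -0.1489, 0.0361]
eef_rot: [0.699, 0.108, -0.699, 0.108]
ft_force: [-2.5, -1.5, 0.6]
finger_gap: -0.0001
```

>>> move_arm(
  plan=[0,0.016,0.005,0,0,0,0,0,0,0],
)

```text
t: 13.65
eef_pos: [0.5002, -0.1488, 0.0361]
eef_rot: [0.699, 0.108, -0.699, 0.108]
ft_force: [-2.4, -1.2, -0.1]
finger_gap: -0.0001
```

>>> move_arm(
  plan=[0,0.016,0.005,0,0,0,0,0,0,0],
)

```text
t: 13.85
eef_pos: [0.5008, -0.1486, 0.0361]
eef_rot: [0.699, 0.108, -0.699, 0.108]
ft_force: [-2.7, -1.8, 0.5]
finger_gap: 0.0003
```

>>> move_arm(
  plan=[0,0.016,0.005,0,0,0,0,0,0,0],
)

```text
t: 14.05
eef_pos: [0.5015, -0.1484, 0.0361]
eef_rot: [0.699, 0.108, -0.699, 0.108]
ft_force: [-1.8, -1.4, 0.8]
finger_gap: -0.0001
```

>>> move_arm(
  plan=[0,0.016,0.005,0,0,0,0,0,0,0],
)

```text
t: 14.25
eef_pos: [0.5018, -0.1483, 0.0361]
eef_rot: [-0.699, -0.108, 0.699, -0.108]
ft_force: [-3.2, -2.0, 1.3]
finger_gap: 0.0
```

>>> move_arm(
  plan=[0,0.016,0.005,0,0,0,0,0,0,0],
)

```text
t: 14.45
eef_pos: [0.5018, -0.1482, 0.036]
eef_rot: [-0.698, -0.108, 0.699, -0.108]
ft_force: [-6.6, -2.8, 4.4]
finger_gap: -0.0002
```

>>> move_arm(
  plan=[0,0.016,0.005,0,0,0,0,0,0,0],
)

```text
t: 14.65
eef_pos: [0.5019, -0.1482, 0.036]
eef_rot: [-0.698, -0.108, 0.7, -0.108]
ft_force: [-5.9, -4.0, 5.2]
finger_gap: -0.0002
```

>>> move_arm(
  plan=[0,0.016,0.005,0,0,0,0,0,0,0],
)

```text
t: 14.85
eef_pos: [0.5019, -0.1482, 0.036]
eef_rot: [-0.698, -0.108, 0.7, -0.108]
ft_force: [-8.2, -3.9, 5.2]
finger_gap: 0.0003
```

>>> move_arm(
  plan=[0,0,0,0,0],
)

```text
t: 14.95
eef_pos: [0.5019, -0.1482, 0.036]
eef_rot: [-0.698, -0.108, 0.7, -0.108]
ft_force: [-7.9, -4.8, 5.7]
finger_gap: -0.0001
```

>>> move_arm(
  plan=[0,0.012,0.004,0,0,0,0,0,0,0],
)

```text
t: 15.15
eef_pos: [0.5019, -0.1481, 0.0359]
eef_rot: [-0.697, -0.108, 0.7, -0.108]
ft_force: [-9.6, -5.2, 7.5]
finger_gap: -0.0001
```

>>> move_arm(
  plan=[0,0,0,0,0,0,0,0,0,0,0,0,0,0,0],
)

```text
t: 15.45
eef_pos: [0.5019, -0.1481, 0.0359]
eef_rot: [-0.697, -0.108, 0.7, -0.108]
ft_force: [-9.6, -5.3, 7.8]
finger_gap: -0.0001
```

>>> move_arm(
  plan=[0,0,0,0,0,0,0,0,0,0,0,0,0,0,0],
)

```text
t: 15.75
eef_pos: [0.5019, -0.1481, 0.0359]
eef_rot: [-0.697, -0.108, 0.7, -0.108]
ft_force: [-9.0, -5.5, 7.2]
finger_gap: -0.0001
```

>>> move_arm(
  plan=[0,-0.024,-0.0075,0,0,0,-0.048,-0.015,0,0,0,-0.1,-0.03,0,0,0,-0.4,-0.12,0,0,0,-0.5,-0.16,0,0,0,0,0,0.5,0,0,0,0,1,0,0,0,0,1,0,0,0.6,0.19,0.8,0,0,0.9,0.28,0,0,0,0.9,0.28,0,0,0,0,0,0,0],
)

```text
t: 16.95
eef_pos: [0.5621, -0.1294, 0.1684]
eef_rot: [0.7, 0.108, -0.698, 0.109]
ft_force: [-1.0, 0.5, -0.0]
finger_gap: -0.0
```

```bash
python3 - <<'E'
from rig import env
import cv2,numpy as np
o=env.get_obs();f=env.grab_frame("wrist");s=env.grab_frame("scene")
a=cv2.resize(f[0:300,180:460],(560,600),interpolation=cv2.INTER_CUBIC)
g=np.zeros((600,800,3),np.uint8);g[:,:560]=a;g[:142,560:]=cv2.resize(s[210:275,250:360],(240,142),interpolation=cv2.INTER_CUBIC)
g=np.clip(g*1.4,0,255).astype(np.uint8);cv2.imwrite("pics/w7.png",g[:,:,::-1])
print(o["t"],o["eef_pos"].round(4),o["ft_force"].round(2))
E
```

```text
16.95 [ 0.5621 -0.1294  0.1684] [-0.95  0.52 -0.01]
```

View pics/w7.png

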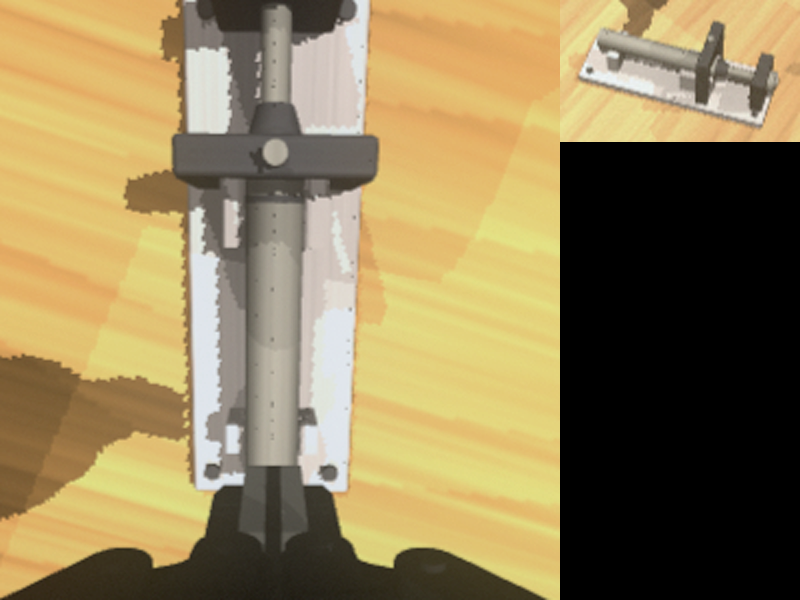

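The nose is past the gantry and meets the screw at (276,102), with no visible gap. The rod is straight and centred in both saddles, and the gripper is well above it. I hand the job in.

```bash
python3 -c "
from rig import env
print(env.hand_in())"
```

```text
the job is handed in; nothing more can be done
None
```

The microphone is in the V cradle with its nose against the stop screw. I handed the job in after about 17 s of robot time; it reports no verdict.

- **Placing:** I lifted the mic off its rest near its middle and laid it in both saddles with the nose behind the roller. I then opened the gripper and pushed the tail with closed fingers. The roller bump took about 4 N and sliding after it about 2.5–3 N.
- **Pressing:** The tool stopped advancing when the nose met the screw. I raised the push in small steps to 10.2–10.7 N along the axis and held it there for at least 0.6 s. Taking off sliding friction leaves about 8 N on the screw. Even if friction had dropped to nothing, the highest reading was below 11 N, so the 15 N limit was kept.
- **Last check:** The final picture, taken after backing off, shows the nose touching the screw with no visible gap. The rod is straight and centred in both saddles and the gripper is well clear of it. The bottle, ring and driver were not touched. I did not re-measure their positions at the end.
- **Disagreements:**
  - The screw was about 3 mm farther along than the cameras suggested, so I found it by feel.
  - While holding, the wrist also read about 7 N vertically, from the fingers pressing down on the tail. This may have raised the friction, so the true force on the screw could be a little under 8 N.

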